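Slide the ornament tray under the bench shelf onto its sprung bumper

TASK

Slide the low tray of glass ornaments along the bench, without lifting it, into the bay under the little bench shelf, grip tab towards you, straight and in the middle, never letting the glass touch the underside. Feel for the sprung bumper hidden at the back, press the tray onto it with about 10 newtons and hold that for a moment (half a second or more), never ramming it, then let go so that the tray is left resting against the bumper. Leave the jar, the tape roll and the figure where they are.

Things in the scene. Friction and masses are not known exactly. Their poses are not given: they have to be found in the camera images.
- tray_mid (a point): Centre (16 mm above its underside) of the low open aluminium tray, 200 mm long (x) by 140 mm wide (y), walls 32 mm high (16 at the tab), with six silvered glass ornaments lying in it whose tops are 48 mm above the bench. Mass about 0.4 to 0.8 kg. Its x axis points along the tray from the grip tab to the leading end, which is 100 mm from this point; z is up.
- tray_grip (a point): Grip point of the tray's upright dark wooden tab, 88 mm behind the tray's centre and 50 mm above its underside; same axes as the tray. The tab is 14 mm thick (along x), 64 mm wide (along y), its top 64 mm above the bench; 46 mm are free between it and the ornaments' packing; on its other side only the tray's rear wall, 16 mm high, stands just outside it.
- tray: The same tray with its tab and ornaments as one rigid loose body; the origin is the centre of its underside, axes as tray_mid. It slides on the bench with a friction coefficient of about 0.5 to 0.85 (2 to 6 N to keep it moving); bearing down on the tab adds to that friction, so keep the vertical force near zero when judging the push.
- shelf: Fixed low wooden bench shelf that makes a bay open towards the robot: two cheeks 190 mm long (x), 200 mm apart inside (y), 56 mm high, with a board on top. Origin: centre of its footprint at bench height; the x axis points into the bay, so the open front edge is at x = -95 mm and the back panel's inner face at x = +80 mm; the middle of the bay is y = 0. Its top is 72 mm above the bench.
- board: The shelf's board, 190 x 250 x 16 mm; its origin is the centre of its underside, 56 mm above the bench, 8 mm above the ornaments' tops. The glass must not touch it.
- back_panel: Wooden panel that closes the back of the bay (this pose is the shelf's own origin and axes; the panel's inner face is at x = +80 mm). It carries a forward-pointing sprung rubber bumper (26 mm disc), hidden under the board and not measured: the bumper's face is, by a screw, somewhere between 80 and 115 mm in from the shelf's open front edge, on the middle line.
- bumper_line (a point): Fixed point in the bay's mouth, at the middle of the open front edge, 18 mm up: the bumper's axis runs from here along the shelf's x. The bumper takes 1 N to start, then gives 1 mm per N, damped (40 N per m/s), for 20 mm, then is solid. Press it with about 10 N (7 to 13), on top of the tray's own friction; never over 18 N. Let go, it pushes the tray back a few mm until friction holds it.
- tape_roll_c (a point): Bystander: centre of a cardboard tape roll lying flat on the bench, 90 mm across, 45 mm high.
- jar_c (a point): Bystander: centre of an amber glass jar with a black lid, 60 mm across, 85 mm high.
- figure_c (a point): Bystander: centre of a silvered glass figure on a 44 mm wooden foot, 80 mm high, standing on top of the shelf, behind its front half.
There are look-alikes about, which are no part of the job. Leave any purple look-alike of the tray alone.

How it is judged:
On the way, in this order (a step that is already met when the one before it is completed fails the run):
1. the tray's leading end is at least 40 mm under the shelf, within 20 mm of the bay's middle and within 0.15 rad of straight (x of tray_mid in the frame of shelf above -0.155 m and y of tray_mid in the frame of shelf between -0.02 and 0.02 m and angle between the x axis of tray_mid and the x axis of shelf, either way round below 0.15 rad), for 0.1 s.
2. the tray is pressed onto the bumper with 7 to 13 N for half a second (contact force between tray and back_panel between 7 and 13 N and x of tray_mid in the frame of shelf above -0.12 m), for 0.5 s.
At the end, for the whole second after the job is handed in: The tray lies flat and still on the bench under the shelf, tab outwards, within 15 mm of the bay's middle and within 0.12 rad of straight, let go and still resting against the bumper (more than 0.5 N) (contact force between tray and back_panel above 0.5 N and x of tray_mid in the frame of shelf above -0.12 m and y of tray_mid in the frame of shelf between -0.015 and 0.015 m and angle between the x axis of tray_mid and the x axis of shelf, either way round below 0.12 rad and x of tray_grip in the frame of shelf below -0.1 m and angle between tray_mid's own z axis and vertical below 0.03 rad and height (world z) of tray_mid below 0.019 m and linear speed of tray below 0.01 m/s); the robot touches nothing.
It fails at once if the tray or its glass touches the board (over 1 N) (contact force between tray and board above 1 N).
It fails at once if the bumper is rammed (over 18 N) (contact force between tray and back_panel above 18 N).
It fails at once if the tray is lifted more than 10 mm off the bench (height (world z) of tray_mid above 0.026 m).
It fails at once if the tape roll, the jar or the figure is moved more than 15 mm (distance of any of tape_roll_c, jar_c, figure_c from where it was at the start of the episode above 0.015 m).
It also fails if it takes over 72 s, if anything falls off the work surface, if the arm or the gripper's body presses on something with over 40 N, if the wrist force passes 120 N, or if a joint passes its speed limit or range.

ROBOT

A 7-joint arm with a two-finger parallel gripper is mounted at the origin on the work surface. World frame = base frame: x ahead of the robot, y to its left, z up, the work surface at z = 0. Lengths are in m, angles in rad, forces in N, time in s.
With the tool pointing down it reaches from about 0.375 to 0.925 m from the base axis. Payload 3.1 kg.
Tool frame: the origin (TCP) lies between the finger pads; the fingertips stand 19 mm ahead of it and the grasp point (between the pads) is the TCP; z points along the fingers, y is the direction in which the jaws open and shut (so a half turn about z gives the same grasp; the last joint's range is limited). The gripper opens to 85 mm and grips with 20 to 120 N. Pads are 22 mm wide; open, the fingers measure 114 mm over their backs; the gripper's body (76 mm by 85 mm) begins 54 mm behind the grasp point. The pads swing forward as they close: fully open they stand 13 mm farther back than shut.
Start: joints at [1.139, 0.383, 0.044, 1.598, -0.018, 1.161, -0.05], TCP at [0.213, -0.614, 0.25] pointing down, gripper open.
Joint ranges: [-2.61, 2.61], [-0.41, 2.15], [-1.48, 1.57], [0, 2.5], [-1.57, 4.71], [0.05, 1.97], [-2.85, 2.85]. Speed limits (rad/s): [2.79, 2.79, 3.14, 3.14, 3.14, 3.14, 3.14].

INTERFACE

Orientations are given as a unit quaternion [x, y, z, w].
In Python, from bench import move_ptp, movel, move_j, move_gripper, pause, inverse_kinematics, read_camera, camera_params, MotionError, sign_off, look_for, tip_of, read_time_s, read_qpos, read_joint_vel, read_effort, read_eef_pos, read_tcp_rot, read_ft_force, read_ft_torque, read_finger_gap gives the robot as it stands. Calls block until the motion is done:
- move_ptp(position, orientation): joint-space move of the TCP to a pose.
- movel(position, orientation=None, speed=0.15): straight line of the TCP; orientation=None keeps the orientation; speed is the mean speed in m/s.
- move_j(angles): joint-space move.
- move_gripper(opening, effort=None): finger opening in m; effort is the grip in N (None keeps the last); returns when the fingers have stopped.
- pause(seconds).
- inverse_kinematics(position, orientation): joint angles nearest the present ones, or None.
- read_camera(name): name is "scene" or "top" or "wrist"; returns the picture (400x640x3 uint8, red, green, blue); there is no depth.
- camera_params(name): a dict with "K" (3x3 intrinsics, pixels), "camera_from_world" (4x4, takes a point from world to camera coordinates). Camera axes: x right, y down, z forward; pixel columns grow to the right and rows downward; lengths in m; the calibration is good to about 2 mm. A picture is of the moment at which its call begins: read the wrist's pose just before it. camera_params takes no time and is no camera call; for the wrist camera it gives the pose at the moment of the call.
A pose or a line that the arm cannot do raises MotionError and nothing moves.
- sign_off(): hands the job in, once; it reports no verdict.
Trained networks look in the newest picture that a camera, given by its name, has taken for a name from the list of things; names that differ only in an ending like _2 or _b are one class to them, and where a whole thing is asked for, a point or a joint stands for the part that bears it (a point fixed in the world has none). Each returns a list of dicts, best first, with "confidence" (0 to 1); they miss things now and then, are a little off and sometimes report something else, mostly with a low value. They report only what shows in the picture. A call takes as long as a camera call. They do not tell look-alikes from the thing itself.
- look_for(camera, name): "at" ([column, row] in pixels, amid what is visible of it).
- tip_of(camera, name): "at" ([column, row] in pixels: a listed point, or the origin of a listed thing).
Readings, each from a call of its own:
- read_time_s(): time.
- read_qpos(): joint angles.
- read_joint_vel(): joint speeds.
- read_effort(): joint torques, N m.
- read_eef_pos(): TCP position.
- read_tcp_rot(): TCP orientation.
- read_ft_force(): force on the tool from outside, world axes, zero at the start.
- read_ft_torque(): the same for the moment, N m.
- read_finger_gap(): finger opening in m.
Only numpy, scipy, OpenCV 4.12 (cv2) and the standard library are available. Lean on these libraries where they do the work, as an engineer would, in place of code of your own. Each camera call takes 0.05 s, during which the arm holds its last target.

## Working session

There is one attempt and no reset: what is moved stays moved. The work goes in short steps, each a Python script; the robot and the scene stay as the last script left them, time stands still between calls to the robot, and variables do not carry over. Pictures are saved under pics/ and viewed, and the job is handed in when it is done.

```bash
ls; mkdir -p pics
python3 - <<'E'
from bench import *
import cv2
print(read_time_s(),read_eef_pos(),read_tcp_rot())
for c in("scene","top","wrist"):
    im=read_camera(c); cv2.imwrite(f"pics/a_{c}.png",im[:,:,::-1])
    for n in("tray_mid","tray_grip","shelf","bumper_line","board","jar_c","tape_roll_c","figure_c"):
        print(c,n,[(d["at"],round(d["confidence"],2)) for d in tip_of(c,n)][:3])
    print(camera_params(c))
print(read_time_s())
E
```

```text
pics
0.0 [ 0.21266143 -0.61326134  0.2488599 ] [ 9.86095061e-01  1.66176778e-01 -3.00953400e-04 -1.31119350e-03]
scene tray_mid [([303.1, 240.2], 0.93), ([348.2, 169.8], 0.91), ([199.4, 264.8], 0.9)]
scene tray_grip [([276.9, 222.0], 0.91), ([174.7, 288.6], 0.86), ([334.5, 79.9], 0.81)]
scene shelf [([375.1, 301.5], 0.83), ([381.3, 289.9], 0.47)]
scene bumper_line []
scene board [([379.6, 289.2], 0.93)]
scene jar_c [([270.8, 313.2], 0.74), ([279.5, 222.2], 0.34)]
scene tape_roll_c [([408.2, 215.5], 0.77)]
scene figure_c [([376.2, 293.9], 0.75), ([409.4, 217.2], 0.68)]
{'K': array([[489.8000703 ,   0.        , 323.94485551],
       [  0.        , 489.8000703 , 202.76936999],
       [  0.        ,   0.        ,   1.        ]]), 'camera_from_world': array([[ 0.6586432 ,  0.75245109,  0.00254699, -0.33000878],
       [ 0.63777289, -0.55645929, -0.53253995, -0.27993813],
       [-0.39929297,  0.35237822, -0.84640104,  1.60152969],
       [ 0.        ,  0.        ,  0.        ,  1.        ]])}
top tray_mid [([228.4, 296.8], 0.97), ([449.7, 227.1], 0.83), ([361.2, 183.9], 0.76)]
top tray_gr
[... 772 characters left out ...]
,
         1.00000000e+00]])}
wrist tray_mid []
wrist tray_grip []
wrist shelf []
wrist bumper_line []
wrist board []
wrist jar_c []
wrist tape_roll_c []
wrist figure_c []
{'K': array([[279.63357752,   0.        , 319.44399869],
       [  0.        , 279.63357752, 200.87402034],
       [  0.        ,   0.        ,   1.        ]]), 'camera_from_world': array([[ 3.27279092e-01, -9.44927580e-01, -5.13791931e-04,
        -6.49964446e-01],
       [-9.00187297e-01, -3.11948371e-01,  3.03893145e-01,
        -3.97790609e-02],
       [-2.87317291e-01, -9.89953636e-02, -9.52705984e-01,
         3.79590611e-01],
       [ 0.00000000e+00,  0.00000000e+00,  0.00000000e+00,
         1.00000000e+00]])}
1.35
```

View pics/a_scene.png

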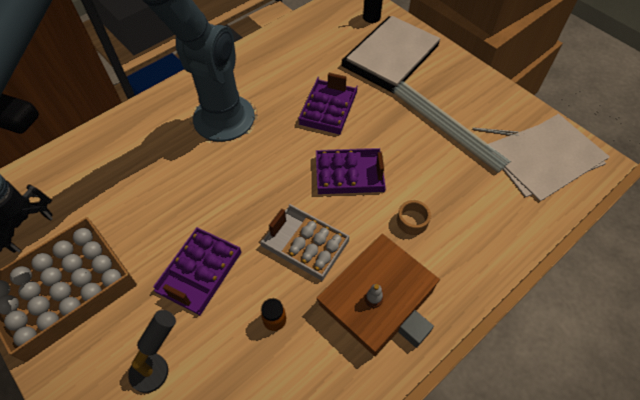

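View pics/a_top.png

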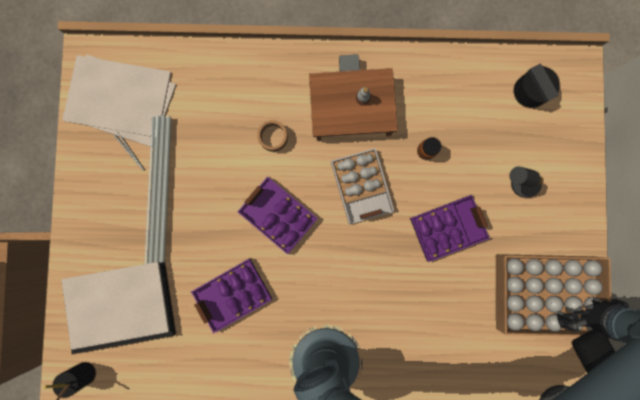

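Real tray: the bare aluminium one with pale glass, at scene (303,240) and top (361,184), tab at top (371,213). The purple ones are look-alikes. The shelf board spans about (310–397, 70–137) in the top view. Next I triangulate and move the wrist camera over it.

```bash
cat > h.py <<'E'
from bench import *
import numpy as np, cv2
from scipy.spatial.transform import Rotation as R
def P(c):
    p=camera_params(c) if isinstance(c,str) else c
    return p["K"]@p["camera_from_world"][:3]
def tri(obs):
    A=[]
    for M,(u,v) in obs: A+= [u*M[2]-M[0], v*M[2]-M[1]]
    X=np.linalg.svd(np.array(A))[2][-1]; return X[:3]/X[3]
def onz(M,uv,z):
    u,v=uv; A=np.array([u*M[2]-M[0], v*M[2]-M[1]])
    return np.array([*np.linalg.solve(A[:,:2],-(A[:,2]*z+A[:,3])),z])
def quat(yaw): # tool down, tool y along world direction yaw
    y=np.array([np.cos(yaw),np.sin(yaw),0]); z=np.array([0,0,-1.]); x=np.cross(y,z)
    return R.from_matrix(np.c_[x,y,z]).as_quat()
E
python3 - <<'E'
from h import *
S,T=P("scene"),P("top")
np.set_printoptions(precision=4,suppress=True)
print("mid",tri([(S,(303.1,240.2)),(T,(361.2,183.9))]),onz(T,(361.2,183.9),.016))
print("grip",tri([(S,(276.9,222)),(T,(371.3,213.1))]),onz(T,(371.3,213.1),.05))
print("board",tri([(S,(379.6,289.2)),(T,(356.2,102.7))]),onz(T,(356.2,102.7),.056))
print("shelf",tri([(S,(375.1,301.5)),(T,(354.4,107.6))]))
print("jar",tri([(S,(270.8,313.2)),(T,(430.4,155.2))]))
print("tape",tri([(S,(408.2,215.5)),(T,(270.3,136.4))]))
for n in("scene","top","wrist"):
    m=camera_params(n)["camera_from_world"]; print(n,-m[:3,:3].T@m[:3,3])
print(R.from_quat(read_tcp_rot()).as_matrix())
for n,c in(("top",(290,40,420,240)),("scene",(240,180,460,370))):
    im=cv2.imread(f"pics/a_{n}.png")[c[1]:c[3],c[0]:c[2]]
    cv2.imwrite(f"pics/b_{n}.png",cv2.resize(im,None,fx=3,fy=3,interpolation=cv2.INTER_CUBIC))
E
```

```text
mid [ 0.5316 -0.0979  0.0219] [ 0.5346 -0.095   0.016 ]
grip [ 0.446  -0.1244  0.0392] [ 0.4454 -0.1237  0.05  ]
board [ 0.7751 -0.066   0.0694] [ 0.7737 -0.073   0.056 ]
shelf [ 0.7774 -0.0689 -0.004 ]
jar [ 0.6306 -0.2979  0.0212]
tape [0.6678 0.1781 0.0228]
scene [ 1.0354 -0.4718  1.2073]
top [0.3964 0.0068 1.3592]
wrist [ 0.286  -0.589   0.3734]
[[ 0.9448  0.3276 -0.    ]
 [ 0.3276 -0.9448  0.    ]
 [ 0.     -0.     -1.    ]]
```

View pics/b_top.png

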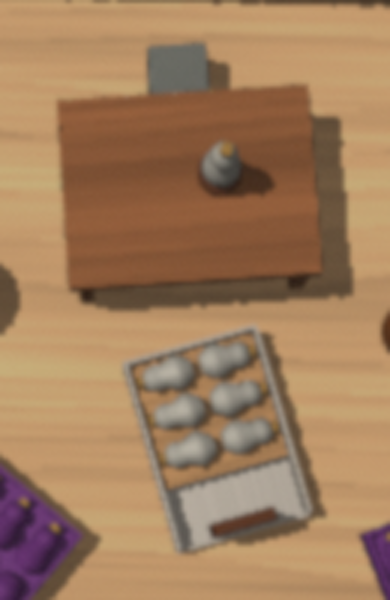

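View pics/b_scene.png

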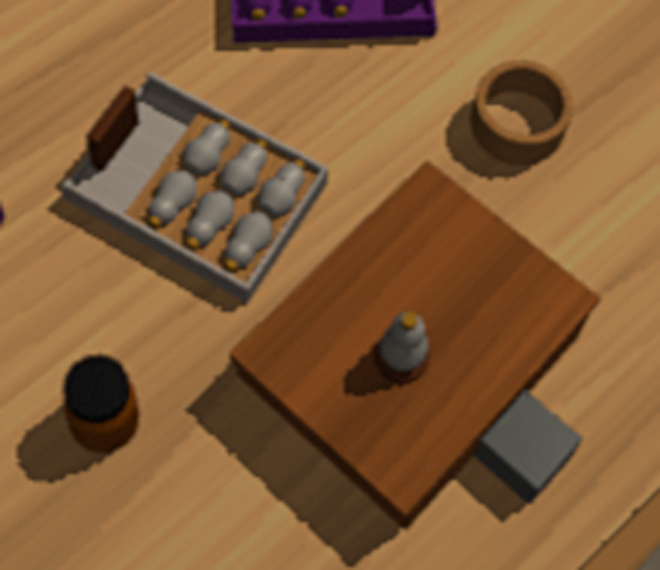

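```bash
cat >> h.py <<'E'
from scipy.optimize import least_squares
def fitpose(items,x0,loss="soft_l1"):
    # items: (M,uv,local xyz) ; pose x,y,yaw on bench
    def f(p):
        c,s=np.cos(p[2]),np.sin(p[2]); r=[]
        for M,uv,l in items:
            q=M@np.array([p[0]+c*l[0]-s*l[1],p[1]+s*l[0]+c*l[1],l[2],1]); r+=[q[0]/q[2]-uv[0],q[1]/q[2]-uv[1]]
        return np.array(r)
    s=least_squares(f,x0,loss=loss); return s.x,f(s.x).reshape(-1,2)
E
python3 - <<'E'
from h import *
np.set_printoptions(precision=4,suppress=True)
S,T=P("scene"),P("top")
t=lambda x,y:((x+.5)/3-.5+290,(y+.5)/3-.5+40)
s=lambda x,y:((x+.5)/3-.5+240,(y+.5)/3-.5+180)
B=[(-.095,.125,.072),(-.095,-.125,.072),(.095,-.125,.072),(.095,.125,.072)]
it=[(T,t(*p),l) for p,l in zip([(69,288),(322,272),(307,86),(58,101)],B)]
js=[(S,s(*p),l) for p,l in zip([(427,162),(233,357),(405,522),(600,298)],B)]
for k in(it,js,it+js): print("shelf",*fitpose(k,[.77,-.07,0]))
L=[(.1,.07,.032),(.1,-.07,.032),(-.1,-.07,.016),(-.1,.07,.016)]
it=[(T,t(*p),l) for p,l in zip([(125,363),(256,330),(312,515),(182,551)],L)]
js=[(S,s(*p),l) for p,l in zip([(327,170),(247,298),(65,185),(152,78)],L)]
for k in(it,js,it+js): print("tray",*fitpose(k,[.53,-.1,.3]))
E
```

```text
shelf [ 0.7717 -0.0615  0.0858] [[-0.3303  0.4824]
 [ 0.345   0.4734]
 [ 0.5628 -0.6288]
 [-0.5815 -0.3851]]
shelf [ 0.778  -0.0631  0.0916] [[-0.23   -0.1942]
 [-1.5399  0.1039]
 [ 0.5923 -0.624 ]
 [ 0.6037  0.7297]]
shelf [ 0.7756 -0.0622  0.0899] [[ 0.0661 -0.6365]
 [ 0.6986 -0.993 ]
 [ 0.6478 -2.0484]
 [-0.455  -1.4641]
 [-0.5321 -0.9827]
 [-1.9172 -0.9269]
 [ 0.0298 -1.6876]
 [ 0.1499 -0.0676]]
tray [ 0.5272 -0.0988  0.3089] [[-0.3302  0.0154]
 [ 0.4848 -1.9888]
 [ 0.4302  0.0933]
 [-0.6034  1.2029]]
tray [ 0.5324 -0.0953  0.2708] [[ 1.4342  0.5686]
 [-0.2911 -2.1928]
 [-0.6475  0.5774]
 [ 0.0136 -0.0671]]
tray [ 0.5299 -0.097   0.2885] [[-0.3744 -1.5242]
 [ 0.6953 -2.6203]
 [-0.6577 -0.1751]
 [-1.9533  0.0201]
 [ 0.2944 -0.3764]
 [-0.652  -2.7535]
 [-1.7262  1.0327]
 [-1.7098 -0.0501]]
```

Run:
```python
from h import *
np.set_printoptions(precision=3,suppress=True)
for yaw in(.29,.29-np.pi):
    for p in([.447,-.121,.05],[.447,-.121,.2],[.65,-.08,.30]):
        print(yaw,p,inverse_kinematics(p,quat(yaw)))
    print("end",inverse_kinematics([.6,-.078,.05],quat(yaw-.2)))
```

```text
0.29 [0.447, -0.121, 0.05] [ 0.611  0.382 -0.482  2.154  0.284  0.666  0.223]
0.29 [0.447, -0.121, 0.2] [ 0.674  0.119 -0.523  2.06   0.072  0.979  0.405]
0.29 [0.65, -0.08, 0.3] [ 0.52   0.425 -0.614  1.502  0.25   1.293  0.17 ]
end [ 0.499  0.615 -0.55   1.814  0.421  0.831 -0.168]
-2.851592653589793 [0.447, -0.121, 0.05] [ 0.273  0.341 -0.108  2.169  0.061  0.634 -2.73 ]
-2.851592653589793 [0.447, -0.121, 0.2] [ 0.423  0.099 -0.259  2.071  0.031  0.975 -2.703]
-2.851592653589793 [0.65, -0.08, 0.3] [-0.8    0.756  1.375  1.568 -0.747  1.439 -2.226]
end [-0.837  1.178  1.36   1.876 -1.244  1.267 -2.104]
```

Run:
```python
from h import *
import pickle
out={}
for i,(p) in enumerate([[.62,-.12,.33],[.46,-.13,.27]]):
    move_ptp(p,quat(.29)); pause(.3)
    c=camera_params("wrist"); im=read_camera("wrist"); out[i]=c
    cv2.imwrite(f"pics/w{i}.png",im[:,:,::-1])
    for n in("tray_mid","tray_grip","shelf","board"):
        print(i,n,[(d["at"],round(d["confidence"],2)) for d in tip_of("wrist",n)][:3])
pickle.dump(out,open("w.pkl","wb")); print(read_time_s(),read_eef_pos(),read_ft_force())
```

```text
0 tray_mid [([163.9, 261.1], 0.74), ([264.2, 134.0], 0.62)]
0 tray_grip [([197.8, 137.4], 0.81), ([169.0, 317.8], 0.56)]
0 shelf [([418.3, 153.4], 0.73)]
0 board [([432.1, 160.7], 0.65), ([415.7, 151.4], 0.37)]
1 tray_mid [([241.8, 298.1], 0.93), ([372.8, 162.5], 0.89)]
1 tray_grip [([248.9, 361.1], 0.77), ([306.5, 167.3], 0.56)]
1 shelf [([535.6, 185.6], 0.85)]
1 board [([569.4, 196.2], 0.79)]
5.4667 [ 0.4602112  -0.12993137  0.26996245] [0.15535254 0.79927193 0.44455911]
```

View pics/w0.png

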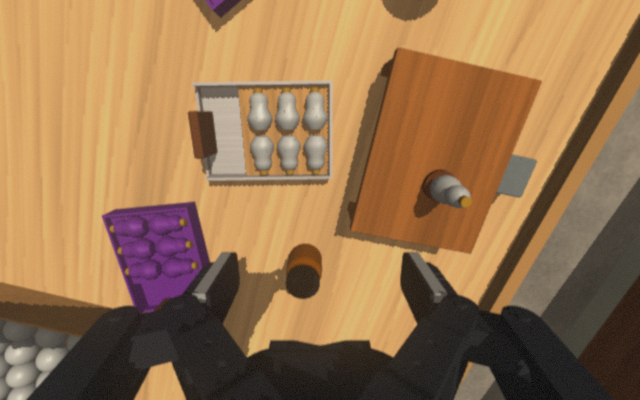

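View pics/w1.png

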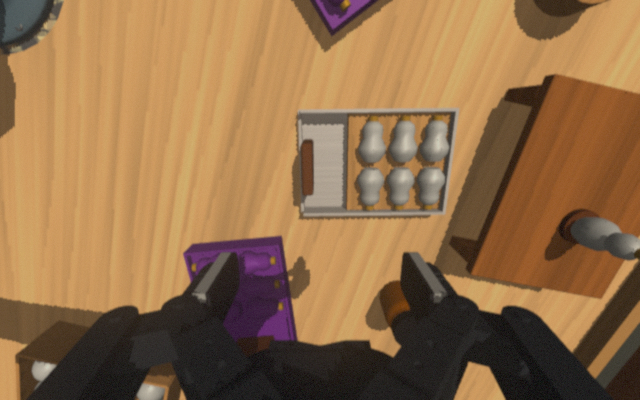

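Run:
```python
import cv2
im=cv2.imread("pics/w0.png")[40:260,180:400]; cv2.imwrite("pics/c0.png",cv2.resize(im,None,fx=2.7,fy=2.7,interpolation=cv2.INTER_CUBIC)[:600])
im=cv2.imread("pics/w1.png")[90:230,280:480]; cv2.imwrite("pics/c1.png",cv2.resize(im,None,fx=4,fy=4,interpolation=cv2.INTER_CUBIC))
im=cv2.imread("pics/w0.png")[40:260,340:560]; cv2.imwrite("pics/c2.png",cv2.resize(im,None,fx=2.7,fy=2.7,interpolation=cv2.INTER_CUBIC))
```

```text
(no output)
```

View pics/c0.png

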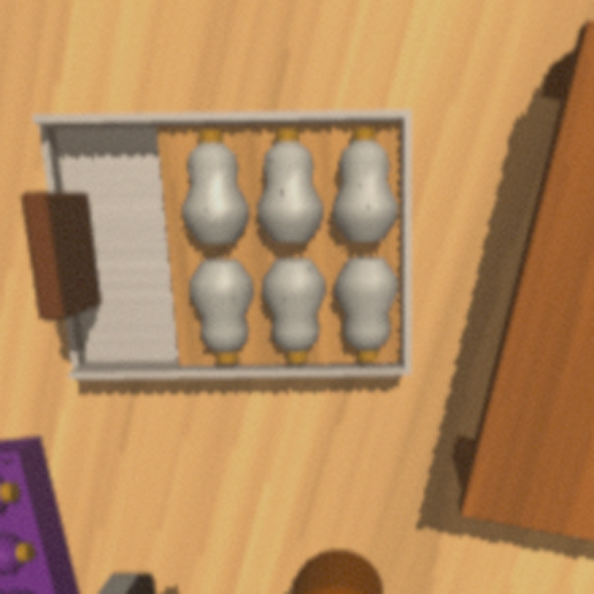

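View pics/c1.png

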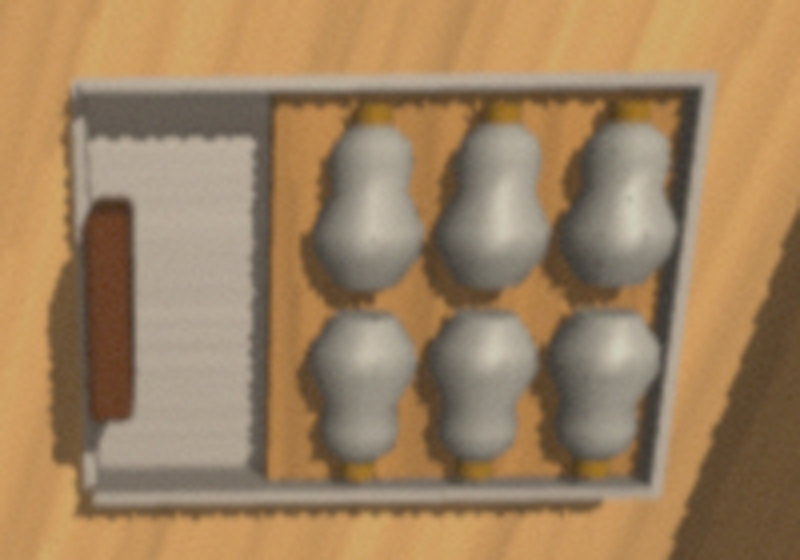

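View pics/c2.png

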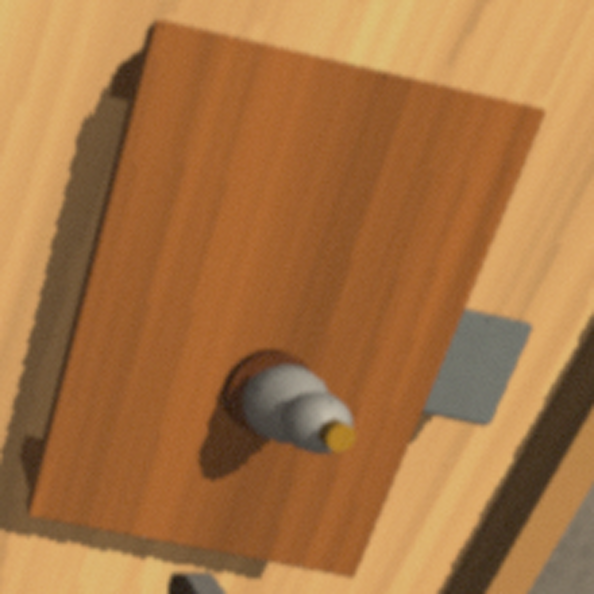

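Run:
```python
from h import *
import pickle
np.set_printoptions(precision=4,suppress=True)
w=pickle.load(open("w.pkl","rb")); W0,W1=P(w[0]),P(w[1]); S,T=P("scene"),P("top")
g=lambda k,ox,oy:(lambda x,y:((x+.5)/k-.5+ox,(y+.5)/k-.5+oy))
c0,c1,c2=g(2.7,180,40),g(4,280,90),g(2.7,340,40)
t,s=g(3,290,40),g(3,240,180)
B=[(-.095,.125,.072),(-.095,-.125,.072),(.095,-.125,.072),(.095,.125,.072)]
it=[(T,t(*p),l) for p,l in zip([(69,288),(322,272),(307,86),(58,101)],B)]
js=[(S,s(*p),l) for p,l in zip([(427,162),(233,357),(405,522),(600,298)],B)]
ks=[(W0,c2(*p),l) for p,l in zip([(158,20),(32,516),(353,577),(545,110)],B)]
for k in(ks,it+js+ks): print("shelf",*fitpose(k,[.77,-.07,0]))
print("board corner heights",[tri([(a[0],a[1]),(b[0],b[1]),(c[0],c[1])]) for a,b,c in zip(it,js,ks)])
L=[(.1,.07,.032),(.1,-.07,.032),(-.1,-.07,.032),(-.1,.07,.032)]
a=[(W0,c0(*p),l) for p,l in zip([(411,113),(410,375),(72,378),(36,120)],L)]
b=[(W1,c1(*p),l) for p,l in zip([(714,74),(660,497),(93,503),(72,83)],L)]
tb=[(W1,c1(*p),l) for p,l in zip([(88,200),(132,200),(132,420),(95,420)],[(-.095,.032,.064),(-.081,.032,.064),(-.081,-.032,.064),(-.095,-.032,.064)])]
for k in(a,b,b+tb,a+b+tb): print("tray",*fitpose(k,[.53,-.1,.3]))
print("rim tri",[tri([(i[0],i[1]),(j[0],j[1])]) for i,j in zip(a,b)])
```

```text
shelf [ 0.7721 -0.0628  0.0867] [[-0.6368 -0.7593]
 [-1.8394  0.7514]
 [ 0.6776  1.1971]
 [ 1.5314 -0.1181]]
shelf [ 0.7735 -0.0625  0.0895] [[ 0.1438  0.0328]
 [ 0.7883 -0.2884]
 [ 0.7638 -1.36  ]
 [-0.3508 -0.8102]
 [-1.1365 -1.4194]
 [-2.564  -1.4659]
 [-0.7189 -2.269 ]
 [-0.5418 -0.5332]
 [ 0.2482 -0.4842]
 [-0.6501  1.0221]
 [ 1.9216  1.1519]
 [ 2.5326 -0.3032]]
board corner heights [array([0.6698, 0.0551, 0.0648]), array([ 0.6929, -0.1933,  0.0644]), array([ 0.8815, -0.1784,  0.0604]), array([0.8573, 0.071 , 0.0675])]
tray [ 0.5304 -0.0983  0.3053] [[ 1.934  -0.5232]
 [ 2.3867  0.7287]
 [-1.809   1.6956]
 [-2.65   -0.5445]]
tray [ 0.5281 -0.0981  0.3041] [[ 1.4923 -0.4642]
 [ 0.9284  0.704 ]
 [-2.2113  1.0975]
 [-0.8019 -0.4252]]
tray [ 0.5279 -0.0965  0.2927] [[ 2.4649 -0.8441]
 [ 0.6233  0.4115]
 [-2.6125 -0.7535]
 [ 0.0481 -2.7726]
 [-0.8083  2.1178]
 [ 0.2687  2.0927]
 [ 0.7374  0.069 ]
 [-1.4074  0.0947]]
tray [ 0.5283 -0.097   0.2942] [[ 1.3326 -1.0982]
 [ 0.8364  0.2721]
 [-3.6184 -0.1609]
 [-3.5743 -2.841 ]
 [ 2.4453 -0.4455]
 [ 0.7681  0.7268]
 [-2.4095 -0.2283]
 [ 0.1019 -2.1088]
 [-0.7031  2.7888]
 [ 0.365   2.7447]
 [ 0.9083  0.6492]
 [-1.2286  0.6917]]
rim tri [array([ 0.6023, -0.0023,  0.0293]), array([ 0.6429, -0.1347,  0.0319]), array([ 0.4564, -0.1939,  0.0267]), array([ 0.4118, -0.0617,  0.0185])]
```

Run:
```python
from h import *
np.set_printoptions(precision=4,suppress=True)
q=quat(.302); x,y=.4444,-.1235
move_gripper(.05,30)
move_ptp([x,y,.15],q)
print(read_ft_force(),read_time_s())
movel([x,y,.051],q,speed=.1)
print(read_ft_force(),read_eef_pos())
move_gripper(0,30)
print(read_finger_gap(),read_ft_force(),read_ft_torque(),read_eef_pos(),read_time_s())
im=read_camera("wrist"); cv2.imwrite("pics/g0.png",im[:,:,::-1])
```

```text
[1.005  0.1778 1.0677] 6.4583
[0.2932 0.1061 0.18  ] [ 0.4451 -0.1236  0.0516]
0.013315750157606884 [-1.4224 -1.1937  4.9033] [-0.0607  0.2508 -0.0173] [ 0.4446 -0.1238  0.0515] 8.0083
```

View pics/g0.png

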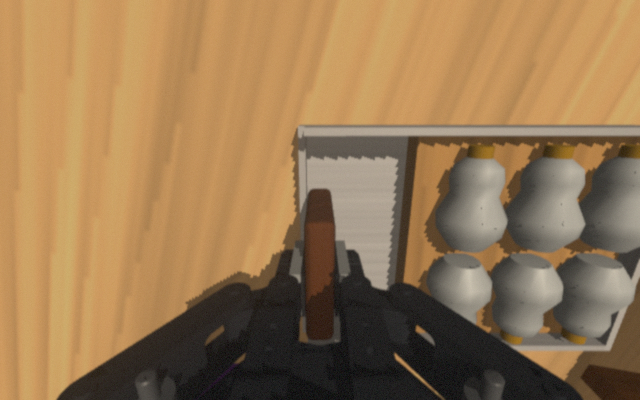

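Run:
```python
from h import *
np.set_printoptions(precision=4,suppress=True)
W=P("wrist"); e=read_eef_pos()
a=[(W,(300,127),(-.1,.07,.032)),(W,(608,349),(.1,-.07,.032))]
print(fitpose(a,[.53,-.1,.3]))
c,s=np.cos(.302),np.sin(.302)
for uv,z in(((300,127),.032),((300,127),.016),((608,349),.032),((640,126),.032),((319,190),.064),((319,338),.064)):
    d=onz(W,uv,z)-e; print(uv,z,"local to tcp",c*d[0]+s*d[1],-s*d[0]+c*d[1])
x,y,z=e
for k in range(4):
    z-=-.0004; movel([x,y,z],quat(.302),speed=.02); pause(.15); f=read_ft_force(); print(z,f,read_time_s())
    if f[2]<1.5: break
```

```text
(array([ 0.5293, -0.0984,  0.2866]), array([[-0.6867, -0.4156],
       [ 1.1141,  5.2896]]))
(300, 127) 0.032 local to tcp -0.010189968164732902 0.07043359690361527
(300, 127) 0.016 local to tcp -0.011268862547589225 0.06962261660199748
(608, 349) 0.032 local to tcp 0.18520846888446799 -0.06810331729720095
(640, 126) 0.032 local to tcp 0.15747706562719663 0.070823485922531
(319, 190) 0.064 local to tcp -0.000782437058971356 0.047041105447825686
(319, 338) 0.064 local to tcp -0.0008586531142707708 -0.028490513130731736
0.051928674144165625 [ 0.6564  0.6512 -2.0232] 8.4583
```

```bash
cat >> h.py <<'E'
SH=np.array([.7735,-.0625]); SY=.0890
def tcp(mx,my,z,dy=0):  # tray_mid in shelf frame -> tcp
    c,s=np.cos(SY),np.sin(SY); lx=mx-.088
    return [SH[0]+c*lx-s*my, SH[1]+s*lx+c*my, z]
E
python3 - <<'E'
from h import *
np.set_printoptions(precision=4,suppress=True)
move_gripper(0,70); print(read_finger_gap(),read_ft_force())
e=read_eef_pos(); print(e)
movel([e[0],e[1],.0517],quat(.302),speed=.02); print(read_ft_force())
p0=np.array([e[0],e[1],.0517]);p1=np.array(tcp(-.245,0,.0517))
for k in range(1,6):
    a=k/5; movel(list(p0+(p1-p0)*a),quat(.302+(SY-.302)*a),speed=.02); print(read_ft_force(),read_eef_pos())
pause(.2);print(read_ft_force(),read_time_s())
for c in("wrist","top"):
    im=read_camera(c); cv2.imwrite(f"pics/r_{c}.png",im[:,:,::-1])
im=cv2.imread("pics/r_top.png")[40:240,290:420]; cv2.imwrite("pics/r_topc.png",cv2.resize(im,None,fx=3,fy=3,interpolation=cv2.INTER_CUBIC))
E
```

```text
0.01290773745707229 [-0.4122  1.1247 -2.2752]
[ 0.4445 -0.1237  0.0518]
[-0.1173 -0.2358 -2.123 ]
[-1.5654 -0.1511  0.2574] [ 0.4437 -0.1172  0.0517]
[-1.3343  0.1013 -0.7537] [ 0.4434 -0.111   0.0517]
[ 0.3889  0.8681 -1.629 ] [ 0.4429 -0.1046  0.0517]
[ 0.0703  0.992  -2.5373] [ 0.4424 -0.0983  0.0517]
[ 0.6952  0.5893 -1.5186] [ 0.4419 -0.0921  0.0517]
[ 0.445   0.2552 -1.6083] 11.4583
```

View pics/r_wrist.png

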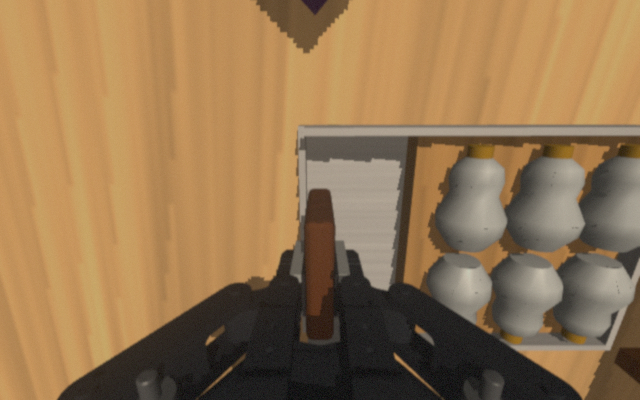

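View pics/r_topc.png

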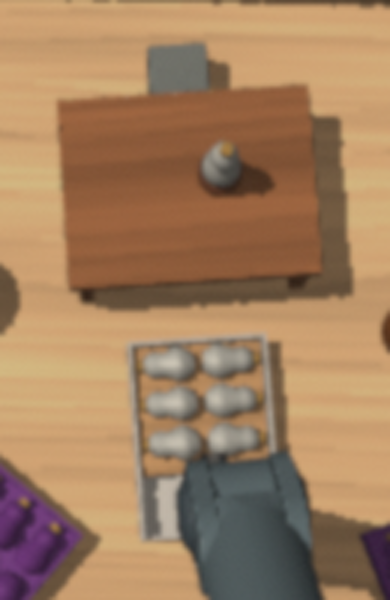

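Run:
```python
from h import *
np.set_printoptions(precision=4,suppress=True)
T=P("top"); g=lambda x,y:((x+.5)/3-.5+290,(y+.5)/3-.5+40)
def loc(uv,z,sh=(.7717,-.0615,.0858)):
    d=onz(T,uv,z)[:2]-sh[:2]; c,s=np.cos(sh[2]),np.sin(sh[2]); return c*d[0]+s*d[1],-s*d[0]+c*d[1]
for uv in((128,344),(266,336)): print(loc(g(*uv),.032),onz(T,g(*uv),.032))
for uv in((69,288),(322,272),(307,86),(58,101)): print(loc(g(*uv),.072))
```

```text
(np.float64(-0.14572734714553393), np.float64(0.06894894520485954)) [ 0.6206 -0.0053  0.032 ]
(np.float64(-0.1464366411664439), np.float64(-0.07004953916284239)) [ 0.6318 -0.1438  0.032 ]
(np.float64(-0.0936032829796182), np.float64(0.12390992505679153))
(np.float64(-0.0935130884921007), np.float64(-0.12413011427903067))
(np.float64(0.09322071823924782), np.float64(-0.12323671822028497))
(np.float64(0.09375372446602279), np.float64(0.12330766870621032))
```

Run:
```python
from h import *
np.set_printoptions(precision=2,suppress=True)
q=quat(SY); u=np.array([np.cos(SY),np.sin(SY),0])
z=.0516
for m in(-.22,-.19,-.16,-.145,-.13):
    movel(tcp(m,0,z),q,speed=.04); print(m,read_ft_force(),-read_ft_force()@u)
pause(.15)
m=-.13; base=[]; hist=[]
while m<-.062:
    m+=.001; movel(tcp(m,0,z),q,speed=.012)
    F=[]
    for _ in range(3): F.append(read_ft_force())
    F=np.mean(F,0); f=-F@u; hist.append(f)
    mx=(np.array(read_eef_pos())[:2]-SH)@u[:2]+.088
    print(round(m,4),round(mx,4),round(f,2),"Fy %.2f Fz %.2f"%(F[1],F[2]))
    if len(hist)>=8 and np.mean(hist[-2:])-np.median(hist[:8])>4.5: break
print(read_time_s())
```

```text
-0.22 [-1.44 -1.22  3.15] 1.547305493283463
-0.19 [-4.52  0.42  5.22] 4.463959170592629
-0.16 [-4.45 -0.21  5.27] 4.451799376181703
-0.145 [-0.7   0.03  1.31] 0.6924580576086181
-0.13 [-2.44 -0.34  3.99] 2.4629710199074792
-0.129 -0.1298 4.51 Fy 0.23 Fz 6.51
-0.128 -0.1297 7.1 Fy -1.01 Fz 7.63
-0.127 -0.129 7.98 Fy -0.37 Fz 8.33
-0.126 -0.128 6.35 Fy -0.15 Fz 8.13
-0.125 -0.127 7.55 Fy 0.72 Fz 8.93
-0.124 -0.126 7.74 Fy -0.90 Fz 8.79
-0.123 -0.1249 7.35 Fy -0.46 Fz 9.55
-0.122 -0.124 6.94 Fy -0.27 Fz 8.75
-0.121 -0.1229 7.0 Fy 0.13 Fz 8.26
-0.12 -0.1219 7.51 Fy -0.34 Fz 8.76
-0.119 -0.1209 7.79 Fy -0.58 Fz 9.09
-0.118 -0.1199 7.09 Fy -1.03 Fz 7.40
-0.117 -0.1189 7.02 Fy -0.58 Fz 7.93
-0.116 -0.1179 6.85 Fy 0.15 Fz 9.29
-0.115 -0.1169 7.36 Fy -0.31 Fz 8.80
-0.114 -0.1159 7.38 Fy -0.51 Fz 8.07
-0.113 -0.1149 6.2 Fy -1.62 Fz 7.75
-0.112 -0.1139 5.92 Fy -0.00 Fz 8.81
-0.111 -0.1129 6.4 Fy -0.96 Fz 8.71
-0.11 -0.1119 6.52 Fy -0.07 Fz 8.14
-0.109 -0.1108 6.24 Fy 0.05 Fz 7.98
-0.108 -0.1099 7.32 Fy 0.61 Fz 7.20
-0.107 -0.1088 6.31 Fy -0.05 Fz 8.54
-0.106 -0.1078 6.74 Fy -0.98 Fz 9.20
-0.105 -0.1068 6.39 Fy -0.12 Fz 8.24
-0.104 -0.1058 6.56 Fy -0.40 Fz 7.78
-0.103 -0.1048 7.59 Fy -0.64 Fz 8.15
-0.102 -0.1038 6.84 Fy -0.68 Fz 8.45
-0.101 -0.1028 7.06 Fy -0.30 Fz 8.45
-0.1 -0.1018 6.81 Fy -0.09 Fz 8.50
-0.099 -0.1008 6.3 Fy -1.09 Fz 8.25
-0.098 -0.0998 7.24 Fy 0.22 Fz 8.03
-0.097 -0.0988 7.04 Fy -0.24 Fz 7.46
-0.096 -0.0978 6.93 Fy -1.23 Fz 8.03
-0.095 -0.0968 6.18 Fy -1.36 Fz 7.98
-0.094 -0.0957 7.19 Fy 0.12 Fz 8.46
-0.093 -0.0947 6.85 Fy -0.11 Fz 8.23
-0.092 -0.0937 6.75 Fy -0.68 Fz 7.36
-0.091 -0.0927 6.88 Fy -0.85 Fz 7.16
-0.09 -0.0917 6.35 Fy -0.83 Fz 7.92
-0.089 -0.0907 5.81 Fy -0.57 Fz 8.57
-0.088 -0.09 7.12 Fy -0.94 Fz 9.48
-0.087 -0.0898 9.54 Fy -0.25 Fz 10.53
-0.086 -0.0892 10.34 Fy -0.86 Fz 10.30
-0.085 -0.0887 12.35 Fy -0.22 Fz 12.08
-0.084 -0.0882 12.67 Fy -0.79 Fz 14.06
26.8333
```

Run:
```python
from h import *
q=quat(SY); u=np.array([np.cos(SY),np.sin(SY),0])
z=.0516; m=-.084
def rd(tag):
    F=np.mean([read_ft_force() for _ in range(4)],0); e=np.array(read_eef_pos())
    print(tag,"mx %.4f z %.4f f %.2f Fy %.2f Fz %.2f"%((e[:2]-SH)@u[:2]+.088,e[2],-F@u,F[1],F[2]),"t %.2f"%read_time_s()); return -F@u,F[2]
rd("now"); pause(.1); rd("now")
for k in range(8):
    z+=.0003; movel(tcp(m,0,z),q,speed=.01); pause(.1); f,fz=rd("z%.4f"%z)
    if fz<4: break
print(read_ft_torque(),read_finger_gap())
```

```text
now mx -0.0882 z 0.0517 f 12.67 Fy -0.79 Fz 14.06 t 26.83
now mx -0.0882 z 0.0517 f 12.60 Fy -1.54 Fz 13.47 t 26.93
z0.0519 mx -0.0882 z 0.0517 f 12.29 Fy -0.81 Fz 11.83 t 27.28
z0.0522 mx -0.0880 z 0.0518 f 11.56 Fy -1.76 Fz 10.02 t 27.63
z0.0525 mx -0.0878 z 0.0518 f 9.79 Fy 0.16 Fz 8.09 t 27.98
z0.0528 mx -0.0877 z 0.0518 f 9.06 Fy -0.21 Fz 6.20 t 28.33
z0.0531 mx -0.0876 z 0.0518 f 8.05 Fy -1.18 Fz 4.06 t 28.68
z0.0534 mx -0.0875 z 0.0519 f 6.83 Fy -0.70 Fz 2.91 t 29.03
[-0.07240772  0.87584232  0.00850085] 0.013036617281599269
```

Run:
```python
from h import *
q=quat(SY); u=np.array([np.cos(SY),np.sin(SY),0])
z=.0534; m=-.084
def rd(tag):
    F=np.mean([read_ft_force() for _ in range(4)],0); e=np.array(read_eef_pos()); mx=(e[:2]-SH)@u[:2]+.088
    print(tag,"mx %.4f z %.4f f %.2f Fz %.2f bump_pos %.1f bump_F %.1f"%(mx,e[2],-F@u,F[2],1+1000*(mx+.0902),-F@u-2.5-.6*max(F[2],0)),"t %.2f"%read_time_s()); return -F@u,F[2],mx
fz=2.9
for k in range(20):
    m+=.0008; z+=np.clip((fz-1.5)*.00014,-.0003,.0004)
    movel(tcp(m,0,z),q,speed=.01); pause(.05); f,fz,mx=rd("m%.4f z%.4f"%(m,z))
    if mx>-.0834 or f>14: break
```

```text
m-0.0832 z0.0536 mx -0.0870 z 0.0520 f 7.58 Fz 3.19 bump_pos 4.2 bump_F 3.2 t 29.33
m-0.0824 z0.0538 mx -0.0865 z 0.0521 f 8.99 Fz 3.15 bump_pos 4.7 bump_F 4.6 t 29.63
m-0.0816 z0.0541 mx -0.0860 z 0.0522 f 7.94 Fz 3.78 bump_pos 5.2 bump_F 3.2 t 29.93
m-0.0808 z0.0544 mx -0.0855 z 0.0524 f 8.52 Fz 3.12 bump_pos 5.7 bump_F 4.2 t 30.23
m-0.0800 z0.0546 mx -0.0851 z 0.0525 f 9.10 Fz 4.10 bump_pos 6.1 bump_F 4.1 t 30.53
m-0.0792 z0.0550 mx -0.0846 z 0.0527 f 9.25 Fz 3.63 bump_pos 6.6 bump_F 4.6 t 30.83
m-0.0784 z0.0553 mx -0.0842 z 0.0529 f 9.97 Fz 3.30 bump_pos 7.0 bump_F 5.5 t 31.13
m-0.0776 z0.0555 mx -0.0837 z 0.0530 f 10.39 Fz 2.26 bump_pos 7.5 bump_F 6.5 t 31.43
m-0.0768 z0.0556 mx -0.0832 z 0.0530 f 11.10 Fz 4.00 bump_pos 8.0 bump_F 6.2 t 31.73
```

Run:
```python
from h import *
q=quat(SY); u=np.array([np.cos(SY),np.sin(SY),0])
z=.0556; m=-.0768
def rd(tag):
    F=np.mean([read_ft_force() for _ in range(4)],0); e=np.array(read_eef_pos()); mx=(e[:2]-SH)@u[:2]+.088
    print(tag,"mx %.4f z %.4f f %.2f Fz %.2f bump_pos %.1f bump_F %.1f"%(mx,e[2],-F@u,F[2],1+1000*(mx+.0900),-F@u-2+.-.6*max(F[2],0)),"t %.2f"%read_time_s()); return -F@u,F[2],mx
for k in range(8):
    m+=.0008
    movel(tcp(m,0,z),q,speed=.01); pause(.05); f,fz,mx=rd("m%.4f z%.4f"%(m,z))
    if mx>-.0808 or f>15.5: break
for k in range(4): pause(.3); rd("hold")
for c in("top","scene","wrist"):
    im=read_camera(c); cv2.imwrite(f"pics/p_{c}.png",im[:,:,::-1])
```

```text
File "<stdin>", line 6
    print(tag,"mx %.4f z %.4f f %.2f Fz %.2f bump_pos %.1f bump_F %.1f"%(mx,e[2],-F@u,F[2],1+1000*(mx+.0900),-F@u-2+.-.6*max(F[2],0)),"t %.2f"%read_time_s()); return -F@u,F[2],mx
                                                                                                                    ^
SyntaxError: invalid syntax
```

Run:
```python
from h import *
q=quat(SY); u=np.array([np.cos(SY),np.sin(SY),0])
z=.0556; m=-.0768
def rd(tag):
    F=np.mean([read_ft_force() for _ in range(4)],0); e=np.array(read_eef_pos()); mx=(e[:2]-SH)@u[:2]+.088
    print(tag,"mx %.4f z %.4f f %.2f Fz %.2f bump_pos %.1f bump_F %.1f"%(mx,e[2],-F@u,F[2],1+1000*(mx+.0900),-F@u-1.8-.6*max(F[2],0)),"t %.2f"%read_time_s()); return -F@u,F[2],mx
for k in range(8):
    m+=.0008
    movel(tcp(m,0,z),q,speed=.01); pause(.05); f,fz,mx=rd("m%.4f z%.4f"%(m,z))
    if mx>-.0808 or f>15.5: break
for k in range(4): pause(.3); rd("hold")
for c in("top","scene","wrist"):
    im=read_camera(c); cv2.imwrite(f"pics/p_{c}.png",im[:,:,::-1])
```

```text
m-0.0760 z0.0556 mx -0.0828 z 0.0530 f 11.82 Fz 4.31 bump_pos 8.2 bump_F 7.4 t 32.03
m-0.0752 z0.0556 mx -0.0823 z 0.0529 f 12.61 Fz 5.41 bump_pos 8.7 bump_F 7.6 t 32.33
m-0.0744 z0.0556 mx -0.0819 z 0.0529 f 12.88 Fz 5.51 bump_pos 9.1 bump_F 7.8 t 32.63
m-0.0736 z0.0556 mx -0.0814 z 0.0529 f 13.87 Fz 6.39 bump_pos 9.6 bump_F 8.2 t 32.93
m-0.0728 z0.0556 mx -0.0809 z 0.0529 f 15.15 Fz 6.32 bump_pos 10.1 bump_F 9.6 t 33.23
m-0.0720 z0.0556 mx -0.0804 z 0.0528 f 15.43 Fz 8.32 bump_pos 10.6 bump_F 8.6 t 33.53
hold mx -0.0805 z 0.0528 f 16.47 Fz 7.80 bump_pos 10.5 bump_F 10.0 t 33.83
hold mx -0.0804 z 0.0528 f 16.05 Fz 6.92 bump_pos 10.6 bump_F 10.1 t 34.13
hold mx -0.0804 z 0.0528 f 16.02 Fz 8.25 bump_pos 10.6 bump_F 9.3 t 34.43
hold mx -0.0804 z 0.0528 f 16.00 Fz 8.06 bump_pos 10.6 bump_F 9.4 t 34.73
```

View pics/p_wrist.png

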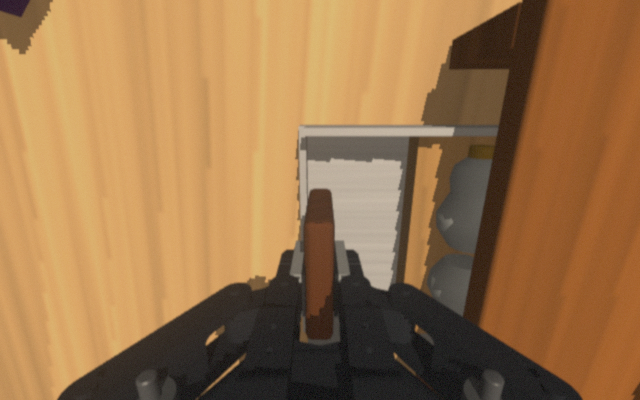

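The hold at about 10 N lasted over 1 s; the position and force estimates agree, and the wrist view shows the tray straight in the jaws. Now I ease the arm load off so the release is gentle.

Run:
```python
from h import *
q=quat(SY); u=np.array([np.cos(SY),np.sin(SY),0])
z=.0556; m=-.0720
def rd(tag):
    F=np.mean([read_ft_force() for _ in range(4)],0); e=np.array(read_eef_pos()); mx=(e[:2]-SH)@u[:2]+.088
    print(tag,"mx %.4f z %.4f f %.2f Fz %.2f bump_pos %.1f"%(mx,e[2],-F@u,F[2],1+1000*(mx+.0900)),"t %.2f"%read_time_s()); return -F@u,F[2],mx
for k in range(16):
    m-=.0008
    movel(tcp(m,0,z),q,speed=.01); pause(.03); f,fz,mx=rd("m%.4f z%.4f"%(m,z))
    z+=np.clip((fz-1)*.0001,-.0003,.0003)
    if f<2.5 or mx<-.0868: break
```

```text
m-0.0728 z0.0556 mx -0.0804 z 0.0529 f 13.48 Fz 6.55 bump_pos 10.6 t 35.17
m-0.0736 z0.0559 mx -0.0804 z 0.0531 f 11.48 Fz 4.24 bump_pos 10.6 t 35.45
m-0.0744 z0.0562 mx -0.0805 z 0.0533 f 9.48 Fz 1.80 bump_pos 10.5 t 35.73
m-0.0752 z0.0563 mx -0.0811 z 0.0534 f 9.19 Fz 1.36 bump_pos 9.9 t 36.02
m-0.0760 z0.0563 mx -0.0817 z 0.0534 f 8.28 Fz 0.97 bump_pos 9.3 t 36.30
m-0.0768 z0.0563 mx -0.0822 z 0.0535 f 7.60 Fz 0.38 bump_pos 8.8 t 36.58
m-0.0776 z0.0563 mx -0.0828 z 0.0535 f 6.79 Fz 0.39 bump_pos 8.2 t 36.87
m-0.0784 z0.0562 mx -0.0834 z 0.0535 f 6.72 Fz 0.31 bump_pos 7.6 t 37.15
m-0.0792 z0.0561 mx -0.0839 z 0.0535 f 6.18 Fz 0.21 bump_pos 7.1 t 37.43
m-0.0800 z0.0560 mx -0.0845 z 0.0534 f 5.47 Fz -0.47 bump_pos 6.5 t 37.72
m-0.0808 z0.0559 mx -0.0849 z 0.0535 f 6.34 Fz -1.32 bump_pos 6.1 t 38.00
m-0.0816 z0.0557 mx -0.0853 z 0.0535 f 5.17 Fz -1.22 bump_pos 5.7 t 38.28
m-0.0824 z0.0554 mx -0.0855 z 0.0536 f 5.82 Fz -1.84 bump_pos 5.5 t 38.57
m-0.0832 z0.0552 mx -0.0858 z 0.0537 f 5.65 Fz -3.46 bump_pos 5.2 t 38.85
m-0.0840 z0.0549 mx -0.0859 z 0.0537 f 5.32 Fz -3.73 bump_pos 5.1 t 39.13
m-0.0848 z0.0546 mx -0.0860 z 0.0538 f 4.25 Fz -4.78 bump_pos 5.0 t 39.42
```

Run:
```python
from h import *
q=quat(SY); u=np.array([np.cos(SY),np.sin(SY),0])
z=.0546; m=-.0848
def rd(tag):
    F=np.mean([read_ft_force() for _ in range(4)],0); e=np.array(read_eef_pos()); mx=(e[:2]-SH)@u[:2]+.088
    print(tag,"mx %.4f z %.4f f %.2f Fz %.2f bump_pos %.1f"%(mx,e[2],-F@u,F[2],1+1000*(mx+.0900)),"t %.2f"%read_time_s()); return -F@u,F[2],mx
for k in range(12):
    z-=.0004
    movel(tcp(m,0,z),q,speed=.01); pause(.03); f,fz,mx=rd("z%.4f"%z)
    if fz>2: break
print(read_ft_torque(), R.from_quat(read_tcp_rot()).as_matrix()[:,2])
im=read_camera("wrist"); cv2.imwrite("pics/q_wrist.png",im[:,:,::-1])
```

```text
z0.0542 mx -0.0857 z 0.0537 f 5.69 Fz -4.93 bump_pos 5.3 t 39.70
z0.0538 mx -0.0856 z 0.0534 f 5.55 Fz -4.32 bump_pos 5.4 t 39.98
z0.0534 mx -0.0854 z 0.0532 f 5.07 Fz -3.89 bump_pos 5.6 t 40.27
z0.0530 mx -0.0853 z 0.0529 f 6.06 Fz -3.14 bump_pos 5.7 t 40.55
z0.0526 mx -0.0852 z 0.0526 f 6.32 Fz -1.92 bump_pos 5.8 t 40.83
z0.0522 mx -0.0851 z 0.0524 f 6.31 Fz -2.30 bump_pos 5.9 t 41.12
z0.0518 mx -0.0851 z 0.0522 f 6.72 Fz -2.18 bump_pos 5.9 t 41.40
z0.0514 mx -0.0851 z 0.0519 f 7.47 Fz -0.76 bump_pos 5.9 t 41.68
z0.0510 mx -0.0851 z 0.0518 f 8.47 Fz 1.36 bump_pos 5.9 t 41.97
z0.0506 mx -0.0850 z 0.0517 f 8.72 Fz 2.70 bump_pos 6.0 t 42.25
[-0.20536874  1.89454487 -0.05361931] [-6.58788725e-04 -7.54298366e-04 -9.99999499e-01]
```

View pics/q_wrist.png

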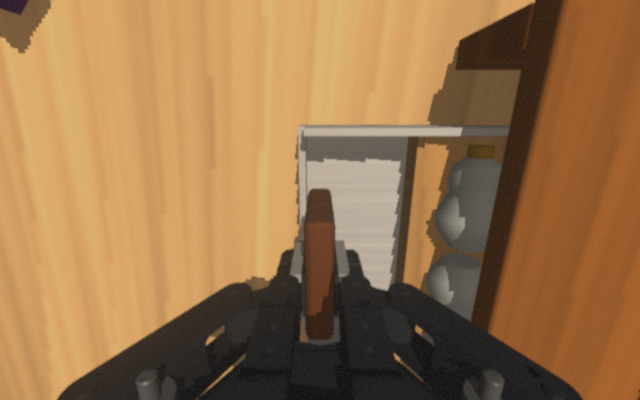

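Run:
```python
from h import *
q=quat(SY); u=np.array([np.cos(SY),np.sin(SY),0])
z=.0506; m=-.0848
def rd(tag):
    F=np.mean([read_ft_force() for _ in range(4)],0); e=np.array(read_eef_pos()); mx=(e[:2]-SH)@u[:2]+.088
    print(tag,"mx %.4f z %.4f f %.2f Fz %.2f bump_pos %.1f"%(mx,e[2],-F@u,F[2],1+1000*(mx+.0900)),"t %.2f"%read_time_s()); return -F@u,F[2],mx
fz=2.7
for k in range(12):
    m-=.0006; z-=.0002 if fz<3 else 0
    if fz<1: z-=.0002
    movel(tcp(m,0,z),q,speed=.01); pause(.03); f,fz,mx=rd("m%.4f z%.4f"%(m,z))
    if f<1.8 or mx<-.0872: break
```

```text
m-0.0854 z0.0504 mx -0.0851 z 0.0517 f 8.37 Fz 3.05 bump_pos 5.9 t 42.58
m-0.0860 z0.0504 mx -0.0851 z 0.0518 f 6.88 Fz 0.69 bump_pos 5.9 t 42.87
m-0.0866 z0.0500 mx -0.0851 z 0.0518 f 6.73 Fz 1.84 bump_pos 5.9 t 43.15
m-0.0872 z0.0498 mx -0.0851 z 0.0517 f 5.58 Fz 3.45 bump_pos 5.9 t 43.43
m-0.0878 z0.0498 mx -0.0851 z 0.0517 f 2.81 Fz 5.60 bump_pos 5.9 t 43.72
m-0.0884 z0.0498 mx -0.0852 z 0.0517 f 1.85 Fz 6.02 bump_pos 5.8 t 44.00
m-0.0890 z0.0498 mx -0.0855 z 0.0517 f -0.56 Fz 5.28 bump_pos 5.5 t 44.28
```

Run:
```python
from h import *
q=quat(SY); u=np.array([np.cos(SY),np.sin(SY),0])
def rd(tag):
    F=np.mean([read_ft_force() for _ in range(4)],0); e=np.array(read_eef_pos()); mx=(e[:2]-SH)@u[:2]+.088
    print(tag,"mx %.4f z %.4f f %.2f Fz %.2f"%(mx,e[2],-F@u,F[2]),"t %.2f"%read_time_s(), read_finger_gap())
movel(tcp(-.0874,0,.0499),q,speed=.01); rd("pre")
move_gripper(.05); rd("open"); pause(.2); rd("open")
im=read_camera("wrist"); cv2.imwrite("pics/o_wrist.png",im[:,:,::-1])
```

```text
pre mx -0.0854 z 0.0517 f 3.25 Fz 9.72 t 44.59 0.013200729006282774
open mx -0.0872 z 0.0497 f -0.55 Fz -0.59 t 45.03 0.0498766495423502
open mx -0.0874 z 0.0498 f 0.24 Fz 0.87 t 45.23 0.050087443454383776
```

View pics/o_wrist.png

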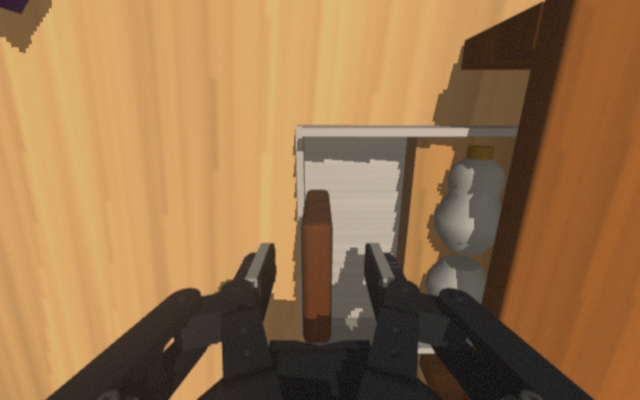

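Run:
```python
import cv2,numpy as np
from h import *
a=cv2.imread("pics/q_wrist.png",0).astype(float);b=cv2.imread("pics/o_wrist.png",0).astype(float)
g0=cv2.imread("pics/g0.png",0).astype(float);p=cv2.imread("pics/p_wrist.png",0).astype(float)
for n,r0,r1,c0,c1 in(("tab",200,235,290,350),("pack edge",150,230,385,430),("floor",165,190,290,330)):
    for nm,im in(("p",p),("q",a),("o",b)):
        pr=im[r0:r1,c0:c1].mean(0); d=np.diff(cv2.GaussianBlur(pr[None],(5,1),1)[0])
        i=np.argsort(-abs(d))[:6]; print(n,nm,[(int(k+c0),round(d[k],1)) for k in sorted(i)])
for r in((190,120,130,290),):pass
t=a[118:200,292:420].astype(np.float32)
for nm,im in(("p",p),("q",a),("o",b)):
    s=im[100:220,270:445].astype(np.float32); m=cv2.matchTemplate(s,t,cv2.TM_CCOEFF_NORMED); _,v,_,l=cv2.minMaxLoc(m)
    x,y=l; y0=m[y,x-1:x+2]; sub=.5*(y0[0]-y0[2])/(y0[0]-2*y0[1]+y0[2]); print(nm,v,l[0]+sub-22,l[1]-18)
m=camera_params("wrist")["camera_from_world"]; print(-m[:3,:3].T@m[:3,3])
```

```text
tab p [(297, np.float64(-13.3)), (305, np.float64(-14.3)), (331, np.float64(14.3)), (332, np.float64(24.0)), (333, np.float64(27.9)), (334, np.float64(22.0))]
tab q [(296, np.float64(-15.7)), (304, np.float64(-15.4)), (305, np.float64(-17.1)), (332, np.float64(20.9)), (333, np.float64(23.9)), (334, np.float64(21.0))]
tab o [(294, np.float64(-15.8)), (302, np.float64(-16.4)), (329, np.float64(18.1)), (330, np.float64(24.6)), (331, np.float64(25.2)), (332, np.float64(18.7))]
pack edge p [(397, np.float64(-10.4)), (398, np.float64(-12.1)), (399, np.float64(-13.1)), (400, np.float64(-12.6)), (401, np.float64(-10.5)), (414, np.float64(10.0))]
pack edge q [(396, np.float64(-11.3)), (397, np.float64(-12.7)), (398, np.float64(-13.1)), (399, np.float64(-12.4)), (400, np.float64(-10.2)), (411, np.float64(9.9))]
pack edge o [(395, np.float64(-11.5)), (396, np.float64(-12.6)), (397, np.float64(-12.7)), (398, np.float64(-11.5)), (410, np.float64(10.0)), (411, np.float64(9.9))]
floor p [(296, np.float64(-13.4)), (299, np.float64(17.3)), (300, np.float64(12.0)), (305, np.float64(-12.1)), (307, np.float64(12.2)), (308, np.float64(11.6))]
floor q [(294, np.float64(-11.6)), (295, np.float64(-16.4)), (296, np.float64(-11.7)), (298, np.float64(17.3)), (299, np.float64(15.7)), (307, np.float64(10.6))]
floor o [(292, np.float64(-11.2)), (293, np.float64(-14.9)), (296, np.float64(15.9)), (297, np.float64(12.0)), (302, np.float64(-11.5)), (305, np.float64(11.7))]
p 0.9825284481048584 0.7202854 0
q 1.0 -0.0005378723 0
o 0.9730537533760071 -1.7379189 0
[ 0.59140985 -0.00097486  0.17295419]
```

The tray sits at about mx = -0.088, roughly 1.7 mm into the bumper (about 2.7 N). Now I withdraw upwards and check.

Run:
```python
from h import *
q=quat(SY); e=read_eef_pos()
movel([e[0],e[1],.11],q,speed=.06); print(read_ft_force())
movel([e[0]-.02,e[1],.26],q,speed=.15); pause(.3)
print(read_eef_pos(),read_ft_force(),read_time_s())
im=read_camera("wrist"); cv2.imwrite("pics/z_wrist.png",im[:,:,::-1])
im=read_camera("scene"); cv2.imwrite("pics/z_scene.png",im[:,:,::-1])
im=cv2.imread("pics/z_scene.png")[170:370,230:460]; cv2.imwrite("pics/z_scenec.png",cv2.resize(im,None,fx=3,fy=3,interpolation=cv2.INTER_CUBIC))
```

```text
[-0.02862817  0.32100925 -0.68264692]
[ 0.57852944 -0.07797433  0.25922872] [-0.30612483  0.51743805 -0.0596847 ] 47.8917
```

View pics/z_wrist.png

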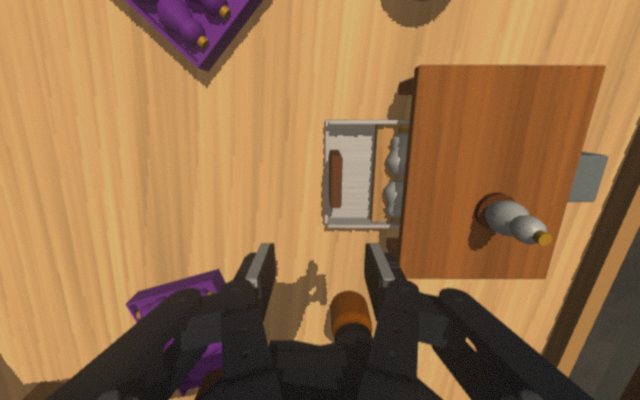

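View pics/z_scenec.png

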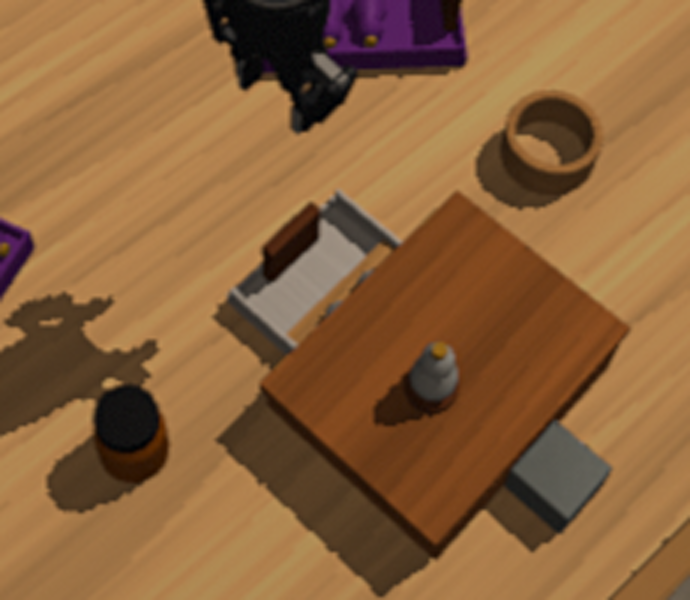

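The wrist view shows the tray straight under the board: rear rim corners at (325,122) and (325,229), tab at (336,180). In the scene view the jar, tape roll and figure look unmoved.

Run:
```python
from h import *
W=P("wrist");c,s=np.cos(SY),np.sin(SY)
for uv,z in(((325,122),.032),((325,229),.032),((336,151),.064),((336,207),.064)):
    d=onz(W,uv,z)[:2]-SH; print(uv,"%.4f %.4f"%(c*d[0]+s*d[1],-s*d[0]+c*d[1]))
print(sign_off(),read_time_s())
```

```text
(325, 122) -0.1894 0.0677
(325, 229) -0.1886 -0.0724
(336, 151) -0.1774 0.0372
(336, 207) -0.1762 -0.0298
the job is handed in; nothing more can be done
the job is handed in; nothing more can be done
```

The tray is in the bay against the bumper, let go, and the job is handed in; the arm had withdrawn before that. The last time I read, just before the final pictures, was about 48 s. No verdict was reported.

**What I did:** I gripped the tab, turned the tray straight in front of the shelf and slid it in along the middle line. I then felt forward in 1 mm steps and met the bumper with the tray's centre at about x = -0.090 m in the shelf frame, which is about 105 mm in from the open front edge. I pressed and held for more than 1 s. Position gave 10.6 N and force gave 9.3 to 10.1 N. After that I eased the load off and let go.

**Last checks:**
- **Resting force:** the tray's centre was at about -0.088 m after release, so roughly 1.7 mm into the bumper, or about 2.7 N. This comes from pictures and arm position, not a direct force reading.
- **Position:** the wrist picture puts the tray 2 to 4 mm to the right (by the rear rim) or to the left (by the tab) of the middle. It is within about 0.02 rad of straight, tab outwards.
- **Bystanders:** the jar, tape roll and figure look unmoved in the last pictures. I judged this by eye and did not measure it.

**What did not go cleanly:**
- **Downward force:** the tool bore down on the tab with 8 to 14 N while I was feeling for the bumper. It was still 7 to 8 N during the hold, so I took the extra friction out of the force figure.
- **Slight lift:** while I eased off, the upward pull reached about 5 N and the grip rose about 2 mm. I lowered it again before letting go; the limit was 10 mm.

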